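# Zero the jeweller's bench gauge on its master bar

### The job

Slide the brass master bar along its channel until it is fully home against the gauge's stop; this pushes in the plunger and swings the pointer. Then, with the bar left home, turn the gauge's black bezel by its brass posts until the red zero mark stands at the pointer's tip, to within half a dial division. Leave the tools and wax around the gauge where they are.

Things in the scene. Friction and masses are not known exactly. Their poses are not given: they have to be found in the camera images.
- gauge: fixed gauge, position and yaw vary: grey base plate 130 (x) x 330 (y) x 20 mm high, origin at the centre of its underside. Along its +y: the channel (two rails 8 mm high, 33 mm apart, y = -163 to +29 mm), the dark stop block (56 wide, 13 thick, top 55 mm above the table, front face at y = +30 mm), the round blue dial housing centred at x = 0, y = +105 mm
- stop (a point): centre of the stop block's front face, 35 mm above the table; axes as the gauge (the bar is pushed along +y). The sprung plunger (12 mm thick, under 1 N) sticks out 12 mm from it and sinks flush
- master: loose brass master bar, 0.75 kg, 30 wide (x) x 100 long (y) x 30 mm high, with a dark band near each end; lies in the channel on the base plate (underside 20 mm, top 50 mm above the table); origin at the centre of its underside, axes roughly as the gauge's
- master_front (a point): centre of the bar's end face that meets the stop, 15 mm above its underside
- master_rear (a point): centre of the bar's other end face, the one to push, 15 mm above its underside (7 mm above the rails' top)
- dial_axis (a point): upright axis about which bezel and pointer turn, at the height of the bezel's top (64 mm above the table); the dial faces up. The bezel is a black ring of 48 mm inner, 60 mm outer radius around a glazed white dial plate with 40 divisions of 9 degrees that turns with it
- zero_mark (a point): the red zero mark of the bezel's dial: point at 42 mm from the dial axis on the mark; turns with the bezel. The bezel turns freely in both directions without end against a friction of about 3 N at the posts and stays where it is left
- pointer_tip (a point): point near the tip of the black pointer, at 42 mm from the dial axis; its other end is a short wide tail. The pointer is under the glass and is moved by the plunger only, 7.2 degrees per mm, counterclockwise from above as the plunger goes in
- post_a (a point): top centre of the brass post standing on the bezel 90 degrees counterclockwise (seen from above) of the zero mark: 13 mm thick, 24 mm high from the bezel's top (64 to 88 mm above the table), 53.5 mm from the dial axis
- post_b (a point): top centre of the same kind of post, 90 degrees clockwise of the zero mark
- pliers: loose bystander: red-handled pliers, 150 x 60 x 13 mm, lying beside the gauge; origin under the middle, long axis x; leave alone
- wax_tube: loose bystander: upright green wax tube, 40 mm across, 55 mm high, beside the gauge; origin at the centre of its underside; leave alone
- wax_block: loose bystander: green wax block 45 x 70 x 25 mm beside the gauge; origin at the centre of its underside; leave alone
- ring_clamp: loose bystander: wooden ring clamp 130 x 28 x 20 mm with a brass band; origin at the centre of its underside, long axis x; leave alone
- hammer: loose bystander: hammer lying on the table to the right; leave alone
- carver: loose bystander: wax carving tool with a plastic handle, lying on the table to the left; leave alone
Not all that is in view belongs to the job. Leave any blue, orange or purple look-alike of the master alone.

How it is judged:
By the outcome, as a careful person would: the job done as asked, in the order asked, and still so for the second after the job is handed in, with the robot touching nothing.
It also fails if it takes over 48 s, if anything falls off the work surface, if the arm or the gripper's body presses on something with over 40 N, if the wrist force passes 120 N, or if a joint passes its speed limit or range.

### The arm

A 6-joint arm with a two-finger parallel gripper is mounted at the origin on the work surface. World frame = base frame: x ahead of the robot, y to its left, z up, the work surface at z = 0. Lengths are in m, angles in rad, forces in N, time in s.
With the tool pointing down it reaches from about 0.225 to 0.875 m from the base axis. Payload 3.4 kg.
Tool frame: the origin (TCP) lies at the very end of the fingers, on their centre line; the grasp point (between the pads) lies 19 mm behind it (manip.tcp_to_grasp is the distance from the TCP to the grasp point, in m); z points along the fingers, y is the line along which they close (so a half turn about z gives the same grasp; the last joint's range is limited). The gripper opens to 85 mm and grips with 20 to 120 N. Pads are 22 mm wide; open, the fingers measure 114 mm over their backs; the gripper's body (76 mm by 85 mm) begins 54 mm behind the grasp point. The pads swing forward as they close: fully open they stand 13 mm farther back than shut.
Start: joints at [-1.28, 0.276, 1.505, -0, 1.361, -0.121], TCP at [0.23, -0.527, 0.231] pointing down, gripper open.
Joint ranges: [-2.89, 2.89], [-0.75, 2.08], [0.22, 2.7], [-1.18, 4.32], [0.11, 2.71], [-2.7, 2.7]. Speed limits (rad/s): [2.57, 2.57, 3.14, 3.14, 3.14, 3.14].

### API

Orientations are given as a unit quaternion [w, x, y, z].
In Python, from rig import status, get_image, job, manip gives the robot as it stands.
- The arm moves only by the tool apply_moves, never from a script. Its arguments are lists of equal length, an entry for each row: "xyz": the shift along the tool's x, y, z each as a share of 0.3 m, from -1 to 1, a list of three; "rot": the turn, a rotation vector about the tool's x, y, z each as a share of 60 degrees, from -1 to 1, a list of three; "hand": the opening, from -1 (shut) to 1 (fully open). A call has 1 to 8 rows; each row shifts and turns the commanded pose from where the row before left it, along the tool's axes as they then stand; what a row does not reach is not made up. A row lasts 1/8 s, in which the tool goes at most 62.5 mm and 10.7 degrees, less where a joint would pass 70% of its speed; a pose out of reach is approached as far as the arm can. A call with a number of a shift or a turn outside -1 to 1 is refused whole. A call with a gripper value outside its range is refused whole. The fingers move at their own pace and stop on an object; "force" is the grip in N (left out, the last holds). Time passes only in rows, so rows that do not move let the fingers close. It gives the time, the measured TCP pose, the force, the opening and the grip force at its end, in the units of the state.
- status.get_state(): the state, without advancing time (a new reading comes with each control period).
- get_image(name): name is "scene" or "top"; returns a dict with "pixels" (420x560x3 uint8, red, green, blue), "fovy" (degrees; the focal length in pixels is half the picture's height over the tangent of half this angle, whatever the lens; pixels are square), "cx", "cy" (the principal point, pixels), "origin" and "orientation" of the camera in the world. Camera axes: x right, y down, z forward; pixel columns grow to the right and rows downward; lengths in m; the calibration is good to about 2 mm. A picture is of the moment at which its call begins. There is no depth.
- job.sign_off(): hands the job in; it is judged then, once.
The state is a dict: "clock": time; "qpos": joint angles; "qd": joint speeds; "effort": joint torques, N m; "position": TCP position; "ee_rot": TCP orientation; "contact_force": force on the tool from outside, world axes, zero at the start; "moment": the same for the moment, N m; "width": finger opening in m; "gripper_force": force on a finger pad.
Only numpy, scipy, OpenCV 4.12 (cv2) and the standard library are available. Lean on these libraries where they do the work, as an engineer would, in place of code of your own. Each camera call takes 0.05 s, during which the arm holds its last target. There are 200 camera calls.

## Working session

There is one attempt and no reset: what is moved stays moved. The work goes in short steps, Python scripts to look and compute and a tool call to move; the robot and the scene stay as the last step left them, time stands still between calls to the robot, and variables do not carry over. Pictures are saved under pics/ and viewed, at most 10 in all, crops included, and the job is handed in when it is done.

Besides the shell and the picture viewer there is one more tool, called after "Request:" by a JSON object that holds its "api" and its "payload", one argument or row to a line. apply_moves: Moves the arm, as the interface text tells. Its arguments: {"type":"object","properties":{"xyz":{"type":"array","items":{"type":"array","items":{"type":"number","minimum":-1,"maximum":1}}},"rot":{"type":"array","items":{"type":"array","items":{"type":"number","minimum":-1,"maximum":1}}},"hand":{"type":"array","items":{"type":"number"}},"force":{"type":"number"}},"required":["xyz","rot","hand"]}

```bash
ls; mkdir -p pics
python3 - <<'E'
from rig import status,get_image,job,manip
import cv2
s=status.get_state();print({k:s[k] for k in('clock','position','ee_rot','width','contact_force')})
for n in('scene','top'):
    d=get_image(n);print(n,d['fovy'],d['cx'],d['cy'],d['origin'],d['orientation'],{k for k in d})
    cv2.imwrite(f'pics/{n}0.png',d['pixels'][:,:,::-1])
print(dir(manip))
E
```

```text
pics
{'clock': 0.0, 'position': array([ 0.23000399, -0.52641135,  0.23041375]), 'ee_rot': array([-9.29927745e-04,  9.78872952e-01,  2.04467289e-01, -7.92457472e-05]), 'width': 0.08554172515196079, 'contact_force': array([-0.63199514,  0.77773854, -0.29711679])}
scene 51.32793415340786 275.7516246563712 214.22999828073242 [ 1.28829971 -0.45307436  0.72350222] [-0.39994025  0.77366973  0.43021332 -0.23748567] {'pixels', 'cx', 'fovy', 'origin', 'orientation', 'cy'}
top 51.718067395709916 278.0066155303431 207.91461140116044 [0.42823949 0.01082151 1.18117078] [ 0.03163906 -0.70118818  0.71139388 -0.03539557] {'pixels', 'cx', 'fovy', 'origin', 'orientation', 'cy'}
['MotionError', '__class__', '__delattr__', '__dict__', '__dir__', '__doc__', '__eq__', '__format__', '__ge__', '__getattribute__', '__getstate__', '__gt__', '__hash__', '__init__', '__init_subclass__', '__le__', '__lt__', '__module__', '__ne__', '__new__', '__reduce__', '__reduce_ex__', '__repr__', '__setattr__', '__sizeof__', '__str__', '__subclasshook__', '__weakref__', 'tcp_to_grasp']
```

View pics/scene0.png

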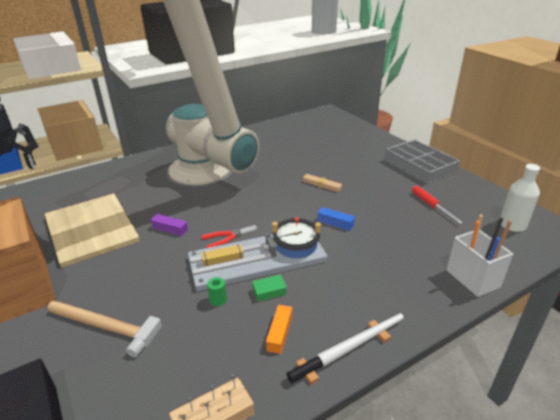

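View pics/top0.png

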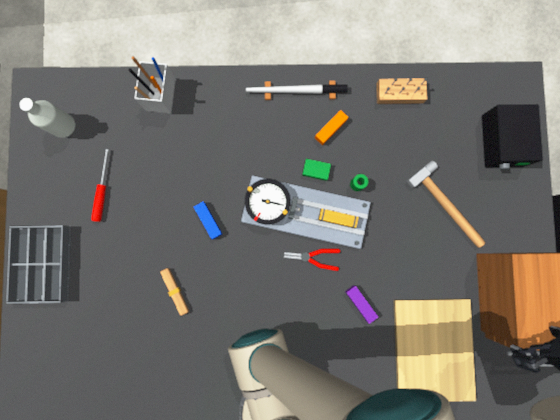

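Candidates for the master in top view: brass bar in the channel (340,217), and look-alikes in blue (207,220), orange (332,127) and purple (362,304). By the description it is the brass bar at (340,217). Next, a close crop to check it.

Run:
```python
import cv2,numpy as np
a=cv2.imread('pics/top0.png')[170:255,235:380];b=cv2.imread('pics/scene0.png')[210:290,180:335]
a=cv2.resize(a,None,fx=5.4,fy=5.4,interpolation=cv2.INTER_CUBIC)
cv2.imwrite('pics/topc.png',a)
cv2.imwrite('pics/scenec.png',cv2.resize(b,None,fx=5,fy=5,interpolation=cv2.INTER_CUBIC))
```

```text
(no output)
```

View pics/topc.png

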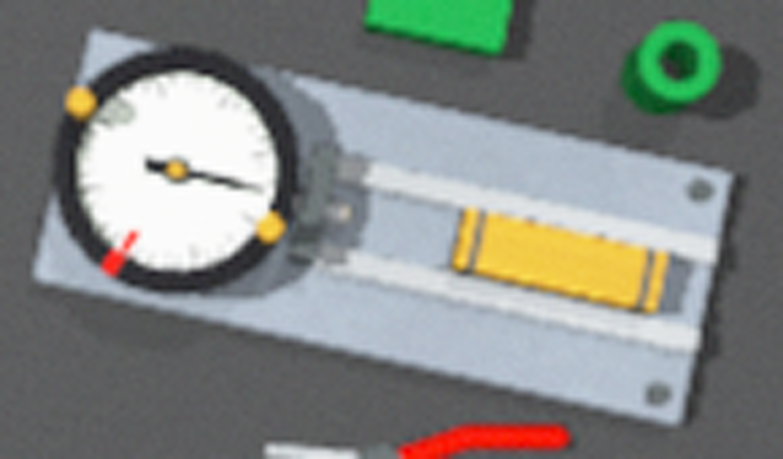

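View pics/scenec.png

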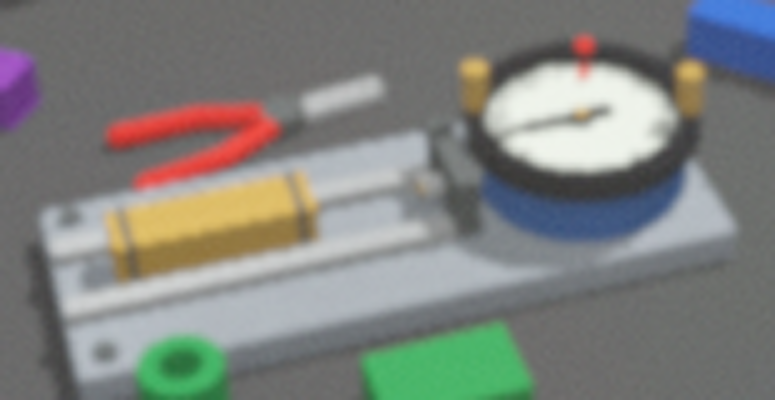

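The crops confirm the brass bar with dark bands, in the channel. The plunger's brass tip shows at topc (343,212). The pointer tip is at topc (262,188), the red mark at (122,252), post_a at (270,228), post_b at (80,100) and the hub at (175,168). Next I triangulate and fit the gauge pose.

```bash
cat > h.py <<'E'
import numpy as np
from scipy.spatial.transform import Rotation as R
from scipy.optimize import least_squares
C={'top':(51.718067395709916,278.0066155303431,207.91461140116044,[0.42823949,0.01082151,1.18117078],[0.03163906,-0.70118818,0.71139388,-0.03539557]),
'scene':(51.32793415340786,275.7516246563712,214.22999828073242,[1.28829971,-0.45307436,0.72350222],[-0.39994025,0.77366973,0.43021332,-0.23748567])}
def rot(q): return R.from_quat([q[1],q[2],q[3],q[0]])
def proj(n,p):
    f,cx,cy,o,q=C[n];F=210/np.tan(np.radians(f/2))
    c=rot(q).inv().apply(np.atleast_2d(p)-o);return np.c_[cx+F*c[:,0]/c[:,2],cy+F*c[:,1]/c[:,2]]
def ray(n,u,v,z):
    f,cx,cy,o,q=C[n];F=210/np.tan(np.radians(f/2))
    d=rot(q).apply([(u-cx)/F,(v-cy)/F,1]);o=np.array(o);return o+d*(z-o[2])/d[2]
def tri(a,b):
    return least_squares(lambda p:np.r_[proj('top',p)[0]-a,proj('scene',p)[0]-b],[.45,0,.05])
T=lambda x,y:np.array([235+(x+.5)/5.4-.5,170+(y+.5)/5.4-.5])
S=lambda x,y:np.array([180+(x+.5)/5-.5,210+(y+.5)/5-.5])
E
python3 - <<'E'
from h import *
P={'hub':((176,169),(582,115)),'post_a':((270,228),(475,65)),'post_b':((80,100),(690,68)),
'plateA':((95,28),(738,228)),'plateB':((733,173),(80,383)),'plateC':((690,410),(43,213)),
'barFrontL':((457,270),(303,174)),'barRearL':((658,311),(112,217)),'barFrontR':((465,208),(315,205)),'barRearR':((668,250),(122,246))}
X={}
for k,(a,b) in P.items():
    r=tri(T(*a),S(*b));X[k]=r.x;print(k,r.x.round(4),'res',abs(r.fun).max().round(2))
# gauge fit (top of plate z .02; hub z ~.06)
mod={'plateA':(.065,.165,.02),'plateB':(.065,-.165,.02),'plateC':(-.065,-.165,.02),'post_a':None}
def f(p):
    out=[];Rz=R.from_euler('z',p[2])
    for k,m in {'plateA':(.065,.165,.02),'plateB':(.065,-.165,.02),'plateC':(-.065,-.165,.02),'hub':(0,.105,.062)}.items():
        w=Rz.apply(m)+[p[0],p[1],0]
        out+=list(proj('top',w)[0]-T(*P[k][0]))+list(proj('scene',w)[0]-S(*P[k][1]))
    return out
r=least_squares(f,[.45,-.05,-.25]);print('gauge',r.x,np.degrees(r.x[2]),np.round(r.fun,2))
E
```

```text
hub [0.5537 0.0321 0.0601] res 0.06
post_a [ 0.5223 -0.0116  0.0892] res 0.27
post_b [0.5836 0.0762 0.09  ] res 0.04
plateA [0.6303 0.0734 0.0213] res 0.4
plateB [ 0.5527 -0.2451  0.0181] res 0.33
plateC [ 0.4354 -0.2169  0.0256] res 0.83
barFrontL [ 0.5043 -0.1025  0.0473] res 0.47
barRearL [ 0.4836 -0.1978  0.0481] res 1.1
barFrontR [ 0.5333 -0.1086  0.0502] res 0.27
barRearR [ 0.5125 -0.2035  0.0529] res 0.78
gauge [ 0.53015668 -0.07074908 -0.22834751] -13.083348831159913 [-1.02 -0.33  0.29  0.32  0.18 -1.47 -0.28  0.45 -1.2   1.9  -1.34  0.41
  0.16 -0.21 -0.2  -0.48]
```

The triangulated heights match the text: post tops 0.089, bar top about 0.05, hub about 0.06. The dial axis is at (0.553, 0.032), the gauge yaw about -13°, and the bar's rear at (0.498, -0.201). I now move behind the bar with the fingers shut.

Request:
{"api": "apply_moves", "payload": {
  "xyz": [
    [0.1,-0.046,0],
    [0.17,-0.078,0],
    [0.17,-0.078,0],
    [0.17,-0.078,0],
    [0.17,-0.078,0],
    [0.17,-0.078,0],
    [0.17,-0.078,0],
    [0.07,-0.032,0]
  ],
  "rot": [
    [0,0,0],
    [0,0,0],
    [0,0,0],
    [0,0,0],
    [0,0,0],
    [0,0,0],
    [0,0,0],
    [0,0,0]
  ],
  "hand": [-1,-1,-1,-1,-1,-1,-1,-1]
}}

```text
clock: 1.1
position: [0.4932, -0.2313, 0.2309]
ee_rot: [-0.001, 0.979, 0.206, 0.0]
contact_force: [0.4, -0.1, -0.1]
width: 0.0
gripper_force: 0.0
```

Request:
{"api": "apply_moves", "payload": {
  "xyz": [
    [0,0,0],
    [0,0,0.1],
    [0,0,0.1],
    [0,0,0.1],
    [0,0,0],
    [0,0,0]
  ],
  "rot": [
    [0,0,-0.148],
    [0,0,-0.148],
    [0,0,-0.148],
    [0,0,-0.148],
    [0,0,-0.148],
    [0,0,-0.148]
  ],
  "hand": [-1,-1,-1,-1,-1,-1]
}}

```text
clock: 1.85
position: [0.4912, -0.2336, 0.1402]
ee_rot: [-0.001, 0.782, 0.624, -0.0]
contact_force: [1.0, -0.1, 0.4]
width: -0.0003
gripper_force: 0.0
```

```bash
cat >> h.py <<'E'
def go(p,yaw=None):
    from rig import status
    s=status.get_state();r=rot(s['ee_rot']);d=np.array(p)-s['position'];x=r.apply([1,0,0])
    y0=np.degrees(np.arctan2(x[1],x[0]))
    print('t',s['clock'],'pos',s['position'].round(4),'yawx',y0.round(2),'F',s['contact_force'].round(1),'w',round(s['width'],4))
    print('tool shift share',(r.inv().apply(d)/.3).round(4), 'z rot share',None if yaw is None else round(-(yaw-y0)/60,4))
E
python3 - <<'E'
from h import *
go([.490,-.2347,.034],77)
E
```

```text
t 1.85 pos [ 0.4912 -0.2336  0.1402] yawx 77.17 F [ 1.  -0.1  0.4] w -0.0003
tool shift share [-0.0047 -0.0023  0.3541] z rot share 0.0028
```

Request:
{"api": "apply_moves", "payload": {
  "xyz": [
    [0,0,0.1],
    [0,0,0.1],
    [0,0,0.1],
    [0,0,0.05],
    [0,0,0],
    [0.02,0,0],
    [0.03,0,0],
    [0.03,0,0]
  ],
  "rot": [
    [0,0,0],
    [0,0,0],
    [0,0,0],
    [0,0,0],
    [0,0,0],
    [0,0,0],
    [0,0,0],
    [0,0,0]
  ],
  "hand": [-1,-1,-1,-1,-1,-1,-1,-1]
}}

```text
clock: 2.85
position: [0.4979, -0.2109, 0.0372]
ee_rot: [0.002, 0.783, 0.622, -0.0]
contact_force: [-0.8, -6.9, 0.2]
width: -0.0002
gripper_force: 3.1
```

Request:
{"api": "apply_moves", "payload": {
  "xyz": [
    [0.03,0,0],
    [0.03,0,0],
    [0.03,0,0],
    [0.03,0,0],
    [0.03,0,0],
    [0.02,0,0],
    [0.0,0,0]
  ],
  "rot": [
    [0,0,0],
    [0,0,0],
    [0,0,0],
    [0,0,0],
    [0,0,0],
    [0,0,0],
    [0,0,0]
  ],
  "hand": [-1,-1,-1,-1,-1,-1,-1]
}}

```text
clock: 3.72
position: [0.5097, -0.1615, 0.0372]
ee_rot: [0.002, 0.783, 0.622, 0.0]
contact_force: [-0.9, -3.5, 3.0]
width: -0.0001
gripper_force: 2.0
```

Run:
```python
from h import *
go([.5115,-.149,.034],77)
from rig import get_image
import cv2
a=get_image('top')['pixels'][165:260,235:380,::-1];b=get_image('scene')['pixels'][200:290,180:335,::-1]
cv2.imwrite('pics/push.png',np.vstack([cv2.resize(a,(458,300),interpolation=2),cv2.resize(b,(458,266),interpolation=2)]))
```

```text
t 3.725 pos [ 0.5097 -0.1615  0.0372] yawx 76.96 F [-0.9 -3.5  3. ] w -0.0001
tool shift share [ 0.042  -0.0036  0.0105] z rot share -0.0007
```

View pics/push.png

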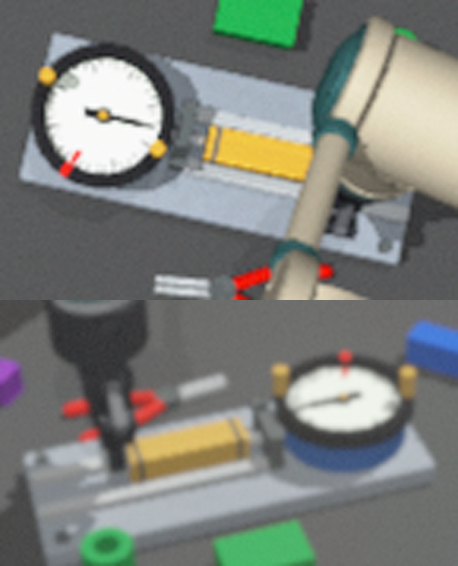

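The bar has slid to about 12 mm short of home, just at the plunger, and the pointer has not swung yet (push.png bar front at (210,143)). I continue gently.

Request:
{"api": "apply_moves", "payload": {
  "xyz": [
    [0.01,0,0],
    [0.01,0,0],
    [0.01,0,0],
    [0.007,0,0],
    [0,0,0]
  ],
  "rot": [
    [0,0,0],
    [0,0,0],
    [0,0,0],
    [0,0,0],
    [0,0,0]
  ],
  "hand": [-1,-1,-1,-1,-1]
}}

```text
clock: 4.45
position: [0.5119, -0.1521, 0.0371]
ee_rot: [0.002, 0.783, 0.622, -0.001]
contact_force: [-1.6, -7.3, 3.7]
width: 0.0001
gripper_force: 4.1
```

Request:
{"api": "apply_moves", "payload": {
  "xyz": [
    [0.006,0,0],
    [0.006,0,0],
    [0,0,0]
  ],
  "rot": [
    [0,0,0],
    [0,0,0],
    [0,0,0]
  ],
  "hand": [-1,-1,-1]
}}

```text
clock: 4.82
position: [0.5127, -0.1488, 0.0371]
ee_rot: [0.002, 0.783, 0.622, -0.001]
contact_force: [-1.4, -8.3, 4.0]
width: -0.0001
gripper_force: 4.3
```

Request:
{"api": "apply_moves", "payload": {
  "xyz": [
    [0.006,0,0],
    [0.006,0,0],
    [0,0,0]
  ],
  "rot": [
    [0,0,0],
    [0,0,0],
    [0,0,0]
  ],
  "hand": [-1,-1,-1]
}}

```text
clock: 5.2
position: [0.5129, -0.1481, 0.0372]
ee_rot: [0.004, 0.782, 0.623, -0.003]
contact_force: [-4.4, -16.6, 3.3]
width: 0.0002
gripper_force: 8.9
```

Request:
{"api": "apply_moves", "payload": {
  "xyz": [
    [0.006,0,0],
    [0,0,0]
  ],
  "rot": [
    [0,0,0],
    [0,0,0]
  ],
  "hand": [-1,-1]
}}

```text
clock: 5.45
position: [0.513, -0.148, 0.0372]
ee_rot: [0.005, 0.782, 0.624, -0.004]
contact_force: [-6.3, -22.1, 3.7]
width: -0.0001
gripper_force: 11.5
```

Home: 23 N with no further travel. I back off, rise and look.

Request:
{"api": "apply_moves", "payload": {
  "xyz": [
    [-0.02,0,0],
    [-0.06,0,0],
    [-0.05,0,-0.05],
    [0,0,-0.15],
    [0,0,-0.2],
    [0,0,-0.1],
    [0,0,0]
  ],
  "rot": [
    [0,0,0],
    [0,0,0],
    [0,0,0],
    [0,0,0],
    [0,0,0],
    [0,0,0],
    [0,0,0]
  ],
  "hand": [-1,-1,-1,-1,-1,-1,-1]
}}

```text
clock: 6.32
position: [0.506, -0.1804, 0.19]
ee_rot: [0.003, 0.783, 0.621, 0.002]
contact_force: [0.1, 0.9, 0.2]
width: -0.0001
gripper_force: 0.0
```

Run:
```python
from h import *
go([.5837,.0764,.15],55)
from rig import get_image
import cv2
a=get_image('top')['pixels'][175:230,240:300,::-1];b=get_image('scene')['pixels'][205:275,210:335,::-1]
cv2.imwrite('pics/home.png',np.hstack([cv2.resize(a,None,fx=7,fy=7,interpolation=2),cv2.copyMakeBorder(cv2.resize(b,None,fx=3,fy=3,interpolation=2),0,385-210,0,0,0)]))
```

```text
t 6.325 pos [ 0.506  -0.1804  0.19  ] yawx 76.85 F [0.1 0.9 0.2] w -0.0001
tool shift share [0.8926 0.0565 0.1326] z rot share 0.3642
```

View pics/home.png

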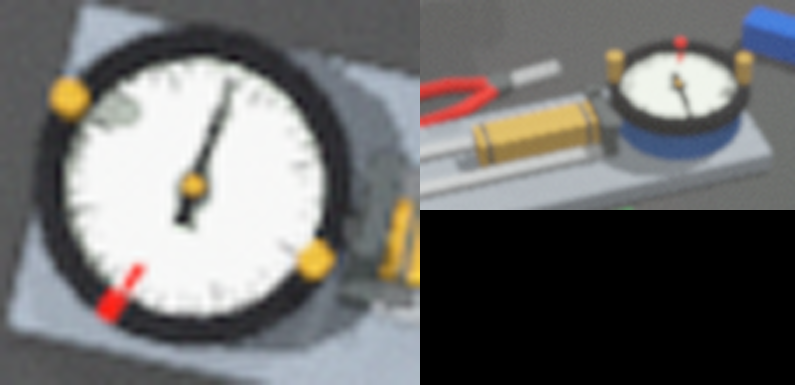

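The bar is home against the stop and the pointer has swung. In home.png the tip is at (232,82), the tail at (183,222), the hub at (193,185), the red mark from (140,268) to (108,308), and the posts at (69,98) and (316,259).

Run:
```python
from h import *
def w(x,y,z): return ray('top',240+(x+.5)/7-.5,175+(y+.5)/7-.5,z)
h=w(193,185,.06);c=(w(69,98,.088)+w(316,259,.088))/2
print('hub',h,'c',c,'a',w(316,259,.088),'b',w(69,98,.088))
ang=lambda v:np.degrees(np.arctan2(v[1],v[0])).round(2)
for z in(.056,.06):
  t=w(232,82,z);ta=w(183,222,z);m=w(140,268,z)
  print('tip-hub',ang(t-h),ang(t-c),'tip-tail',ang(t-ta),'r',np.linalg.norm(t-h),'zero',ang(m-c),ang(m-h))
print('posts',ang(w(69,98,.088)-w(316,259,.088)))
```

```text
hub [0.55332394 0.03208624 0.06      ] c [0.55264423 0.03181127 0.088     ] a [ 0.5226365  -0.01260709  0.088     ] b [0.58265196 0.07622964 0.088     ]
tip-hub -21.02 -20.34 tip-tail -19.9 r 0.04201014174434406 zero 145.42 146.38
tip-hub -21.34 -20.65 tip-tail -19.9 r 0.0412832840093706 zero 145.91 146.86
posts 55.96
```

Pointer is at about -20.4° (world) and the zero mark at about 145.9°, so the bezel needs about -166°. I go to post_b with the yaw prepared (about 216°, so j6 has range for the whole turn).

Request:
{"api": "apply_moves", "payload": {
  "xyz": [
    [0.1,0.007,0],
    [0.18,0.011,0],
    [0.18,0.011,0],
    [0.18,0.011,0],
    [0.15,0.01,0],
    [0.1,0.006,0],
    [0,0,0]
  ],
  "rot": [
    [0,0,0],
    [0,0,0],
    [0,0,0],
    [0,0,0],
    [0,0,0],
    [0,0,0],
    [0,0,0]
  ],
  "hand": [-1,-1,-1,-1,-1,-1,-1]
}}

```text
clock: 7.3
position: [0.5806, 0.0787, 0.1842]
ee_rot: [-0.001, 0.782, 0.623, -0.001]
contact_force: [-0.1, -0.4, -0.1]
width: -0.0002
gripper_force: 0.0
```

Request:
{"api": "apply_moves", "payload": {
  "xyz": [
    [0,0,0],
    [0,0,0],
    [0,0,0],
    [0,0,0],
    [0,0,0],
    [0,0,0],
    [0,0,0],
    [0,0,0]
  ],
  "rot": [
    [0,0,-0.165],
    [0,0,-0.165],
    [0,0,-0.165],
    [0,0,-0.165],
    [0,0,-0.165],
    [0,0,-0.165],
    [0,0,-0.165],
    [0,0,-0.165]
  ],
  "hand": [0,0,0,0,0,0,0,0]
}}

```text
clock: 8.3
position: [0.5803, 0.0753, 0.185]
ee_rot: [-0.002, 0.205, 0.979, -0.001]
contact_force: [-0.7, -0.2, 0.0]
width: 0.0423
gripper_force: 0.0
```

Request:
{"api": "apply_moves", "payload": {
  "xyz": [
    [0,0,0],
    [0,0,0],
    [0,0,0],
    [0,0,0],
    [0,0,0],
    [0,0,0],
    [0,0,0]
  ],
  "rot": [
    [0,0,-0.165],
    [0,0,-0.165],
    [0,0,-0.165],
    [0,0,-0.165],
    [0,0,-0.165],
    [0,0,-0.165],
    [0,0,0]
  ],
  "hand": [0,0,0,0,0,0,0]
}}

```text
clock: 9.18
position: [0.5805, 0.0755, 0.1852]
ee_rot: [-0.001, -0.303, 0.953, 0.0]
contact_force: [0.7, -0.3, -0.0]
width: 0.0426
gripper_force: 0.0
```

Run:
```python
from h import *
go([.5832,.0763,.069],-144)
from rig import status;print(status.get_state()['qpos'])
```

```text
t 9.175 pos [0.5805 0.0755 0.1852] yawx -144.71 F [ 0.7 -0.3 -0. ] w 0.0426
tool shift share [-0.0099 -0.0036  0.3873] z rot share -0.0118
[ 1.09619065e-02  3.21463145e-01  1.55560679e+00 -6.33152469e-04
  1.26722583e+00 -2.17557511e+00]
```

Request:
{"api": "apply_moves", "payload": {
  "xyz": [
    [-0.01,-0.004,0.1],
    [0,0,0.1],
    [0,0,0.1],
    [0,0,0.06],
    [0,0,0.02],
    [0,0,0]
  ],
  "rot": [
    [0,0,0],
    [0,0,0],
    [0,0,0],
    [0,0,0],
    [0,0,0],
    [0,0,0]
  ],
  "hand": [0,0,0,0,0,0]
}}

```text
clock: 9.93
position: [0.5844, 0.0772, 0.0721]
ee_rot: [-0.0, -0.304, 0.953, 0.0]
contact_force: [0.6, 0.2, 0.7]
width: 0.0427
gripper_force: 0.0
```

Request:
{"api": "apply_moves", "payload": {
  "xyz": [
    [0,0,0],
    [0,0,0],
    [0,0,0],
    [0,0,0],
    [0,0,0]
  ],
  "rot": [
    [0,0,0],
    [0,0,0],
    [0,0,0],
    [0,0,0],
    [0,0,0]
  ],
  "hand": [-1,-1,-1,-1,-1],
  "force": 25
}}

```text
clock: 10.55
position: [0.5853, 0.0779, 0.0732]
ee_rot: [0.001, -0.305, 0.952, -0.0]
contact_force: [-0.2, 0.8, 5.6]
width: 0.0113
gripper_force: 24.7
```

Run:
```python
from h import *
go([.5832,.0763,.069],-144)
```

```text
t 10.55 pos [0.5853 0.0779 0.0732] yawx -144.53 F [-0.2  0.8  5.6] w 0.0113
tool shift share [ 0.0087 -0.0002  0.0141] z rot share -0.0089
```

The post is gripped. I turn along the circle, 9° clockwise per row.

Request:
{"api": "apply_moves", "payload": {
  "xyz": [
    [0,0,-0.003],
    [-0.0075,-0.0284,0],
    [-0.0075,-0.0284,0],
    [-0.0075,-0.0284,0],
    [-0.0075,-0.0284,0],
    [0,0,0]
  ],
  "rot": [
    [0,0,0],
    [0,0,0.15],
    [0,0,0.15],
    [0,0,0.15],
    [0,0,0.15],
    [0,0,0]
  ],
  "hand": [-1,-1,-1,-1,-1,-1]
}}

```text
clock: 11.3
position: [0.6056, 0.0497, 0.0733]
ee_rot: [0.0, 0.004, 1.0, 0.0]
contact_force: [0.6, 0.8, 2.4]
width: 0.0116
gripper_force: 24.8
```

```bash
cat >> h.py <<'E'
def circ():
    from rig import status
    s=status.get_state();d=s['position'][:2]-[.5528,.0320]
    print('r',np.hypot(*d).round(4),'phi',np.degrees(np.arctan2(d[1],d[0])).round(2))
E
python3 - <<'E'
from h import *
circ();a=np.radians(54.7-36);go([.5528+.0562*np.cos(a),.032+.0562*np.sin(a),.0735],-144.53-36)
E
```

```text
r 0.0557 phi 18.5
t 11.3 pos [0.6056 0.0497 0.0733] yawx 179.53 F [0.6 0.8 2.4] w 0.0116
tool shift share [-0.0014  0.0012 -0.0008] z rot share 6.001
```

Tracking well, with low force. I continue.

Request:
{"api": "apply_moves", "payload": {
  "xyz": [
    [-0.0075,-0.0284,0],
    [-0.0075,-0.0284,0],
    [-0.0075,-0.0284,0],
    [-0.0075,-0.0284,0],
    [-0.0075,-0.0284,0],
    [-0.0075,-0.0284,0],
    [0,0,0]
  ],
  "rot": [
    [0,0,0.15],
    [0,0,0.15],
    [0,0,0.15],
    [0,0,0.15],
    [0,0,0.15],
    [0,0,0.15],
    [0,0,0]
  ],
  "hand": [-1,-1,-1,-1,-1,-1,-1]
}}

```text
clock: 12.18
position: [0.5969, 0.0002, 0.0732]
ee_rot: [-0.001, 0.457, 0.89, 0.0]
contact_force: [-2.7, 3.9, 5.1]
width: 0.0119
gripper_force: 25.0
```

Run:
```python
from h import *
circ();a=np.radians(54.7-90);go([.5528+.0562*np.cos(a),.032+.0562*np.sin(a),.0735],-144.53-90+360)
```

```text
r 0.0544 phi -35.75
t 12.175 pos [5.969e-01 2.000e-04 7.320e-02] yawx 125.62 F [-2.7  3.9  5.1] w 0.0119
tool shift share [-0.0053  0.0033 -0.001 ] z rot share 0.0025
```

Request:
{"api": "apply_moves", "payload": {
  "xyz": [
    [-0.0095,-0.0274,0],
    [-0.0095,-0.0274,0],
    [-0.0075,-0.0284,0],
    [-0.0085,-0.0284,0],
    [-0.0085,-0.0284,0],
    [-0.0085,-0.0284,0],
    [-0.0085,-0.0284,0],
    [0,0,0]
  ],
  "rot": [
    [0,0,0.15],
    [0,0,0.15],
    [0,0,0.15],
    [0,0,0.15],
    [0,0,0.15],
    [0,0,0.15],
    [0,0,0.15],
    [0,0,0]
  ],
  "hand": [-1,-1,-1,-1,-1,-1,-1,-1]
}}

```text
clock: 13.18
position: [0.5451, -0.0208, 0.0732]
ee_rot: [-0.003, 0.855, 0.519, 0.002]
contact_force: [0.7, 14.9, 4.2]
width: 0.0116
gripper_force: 25.0
```

Run:
```python
from h import *
circ();a=np.radians(54.7-166);go([.5528+.0555*np.cos(a),.032+.0555*np.sin(a),.0735],-144.53-166+360)
from rig import get_image
import cv2
a=get_image('top')['pixels'][175:230,240:300,::-1];b=get_image('scene')['pixels'][205:275,210:335,::-1]
cv2.imwrite('pics/turn.png',np.hstack([cv2.resize(a,None,fx=6,fy=6,interpolation=2),cv2.copyMakeBorder(cv2.resize(b,None,fx=3.5,fy=3.5,interpolation=2),0,330-245,0,0,0)]))
```

```text
r 0.0534 phi -98.31
t 13.175 pos [ 0.5451 -0.0208  0.0732] yawx 62.54 F [ 0.7 14.9  4.2] w 0.0116
tool shift share [-0.0158 -0.0385 -0.0009] z rot share 0.2178
```

View pics/turn.png

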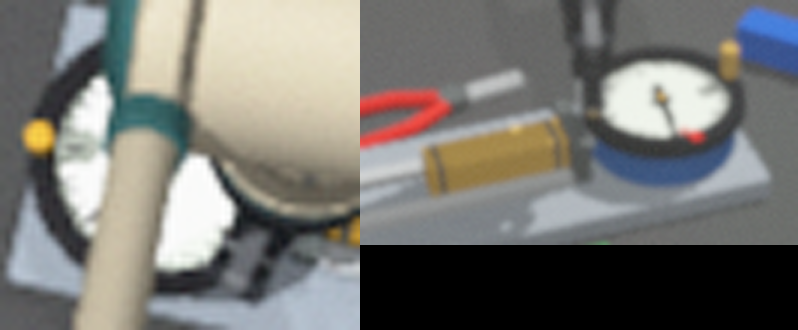

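The bezel has turned, and the red mark at turn.png scene part (690,136) is nearing the pointer tip at (676,134). Post_a in the top part is at (39,136). I compute what remains.

Run:
```python
from h import *
w=lambda p,z:ray('top',p[0],p[1],z)
pa=w((240+39.5/6-.5,175+136.5/6-.5),.088)
P=np.array([(.5853,.0779),(.6056,.0497),(.5969,.0002),(.5451,-.0208)])
c=least_squares(lambda q:np.hypot(*(P-q[:2]).T)-q[2],[.553,.032,.055]);print('circle',c.x,c.fun)
ang=lambda v:np.degrees(np.arctan2(v[1],v[0])).round(2)
for ctr in([.5526,.0318],[.5528,.0320],c.x[:2]): 
    a=ang(pa[:2]-ctr);print('post_a',pa,a,np.hypot(*(pa[:2]-ctr)),'zero',a-90,'tcp',[ang(p-np.array(ctr)) for p in P])
# zero from scene view
from functools import partial
S3=lambda x,y:(210+(x-360+.5)/3.5-.5,205+(y+.5)/3.5-.5)
for n,q in(('tip',(676,134)),('red',(690,137)),('hub',(661,98))):
    p=ray('scene',*S3(*q),.062);print(n,p,ang(p[:2]-np.array([.5528,.032])))
```

```text
circle [0.55327043 0.03340371 0.05481922] [ 6.07813215e-06 -1.08911723e-05  8.01045656e-06 -3.18942532e-06]
post_a [0.56053736 0.08490911 0.088     ] 81.5 0.05369896659285255 zero -8.5 tcp [np.float64(54.65), np.float64(18.66), np.float64(-35.5), np.float64(-98.11)]
post_a [0.56053736 0.08490911 0.088     ] 81.68 0.05347186573797421 zero -8.319999999999993 tcp [np.float64(54.7), np.float64(18.53), np.float64(-35.79), np.float64(-98.3)]
post_a [0.56053736 0.08490911 0.088     ] 81.97 0.05201552427768471 zero -8.030000000000001 tcp [np.float64(54.25), np.float64(17.3), np.float64(-37.27), np.float64(-98.57)]
tip [0.59587223 0.01596566 0.062     ] -20.42
red [0.60390029 0.02224414 0.062     ] -10.81
hub [0.55552176 0.03000921 0.062     ] -36.18
```

Request:
{"api": "apply_moves", "payload": {
  "xyz": [
    [-0.0024,-0.0184,0],
    [-0.0024,-0.0184,0],
    [0,0,0],
    [0,0,0]
  ],
  "rot": [
    [0,0,0.1],
    [0,0,0.1],
    [0,0,0],
    [0,0,0]
  ],
  "hand": [-1,-1,-1,-1]
}}

```text
clock: 13.78
position: [0.5356, -0.0184, 0.0732]
ee_rot: [-0.002, 0.904, 0.428, 0.002]
contact_force: [1.9, 9.9, 3.6]
width: 0.0116
gripper_force: 24.9
```

Run:
```python
from h import *
circ();go([0,0,0])
```

```text
r 0.0533 phi -108.78
t 13.775 pos [ 0.5356 -0.0184  0.0732] yawx 50.68 F [1.9 9.9 3.6] w 0.0116
tool shift share [-1.0848 -1.4199  0.2418] z rot share None
```

Request:
{"api": "apply_moves", "payload": {
  "xyz": [
    [0,0,0],
    [0,0,0],
    [0,0,0],
    [0,0,-0.1],
    [0,0,-0.2],
    [-0.16,0.09,-0.05],
    [-0.17,0.095,0],
    [-0.17,0.095,0]
  ],
  "rot": [
    [0,0,0],
    [0,0,0],
    [0,0,0],
    [0,0,0],
    [0,0,0],
    [0,0,0],
    [0,0,0],
    [0,0,0]
  ],
  "hand": [0,0,0,0,0,0,0,0]
}}

```text
clock: 14.78
position: [0.504, -0.1924, 0.1787]
ee_rot: [0.001, 0.904, 0.427, 0.0]
contact_force: [0.6, -0.6, -0.2]
width: 0.0427
gripper_force: 0.0
```

Run:
```python
from h import *
go([.535,-.018,.073],50)
from rig import get_image
import cv2
a=get_image('top')['pixels'][175:230,240:300,::-1];b=get_image('scene')['pixels'][205:260,265:335,::-1]
cv2.imwrite('pics/chk.png',np.hstack([cv2.resize(a,None,fx=7,fy=7,interpolation=2),cv2.resize(b,(int(70*5.4),385),interpolation=2)]))
```

```text
t 14.775 pos [ 0.504  -0.1924  0.1787] yawx 50.56 F [ 0.6 -0.6 -0.2] w 0.0427
tool shift share [ 0.5148 -0.29    0.3518] z rot share 0.0093
```

View pics/chk.png

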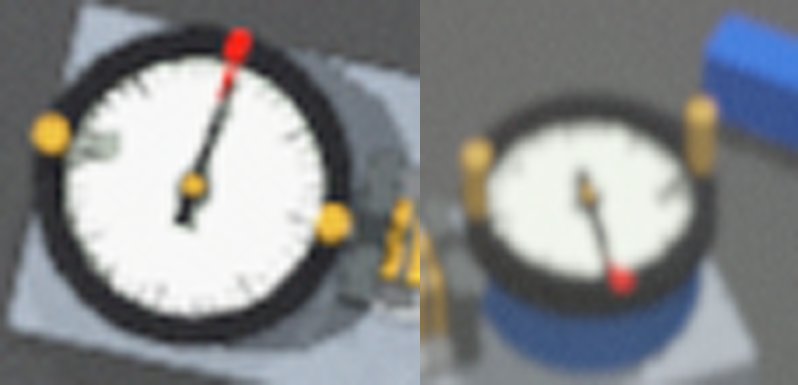

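The red mark now lies at the pointer tip (chk.png (231,75) on the hub (193,185) line). I quantify the rest by image code.

Run:
```python
from h import *
from rig import get_image
import cv2
ang=lambda v:np.degrees(np.arctan2(v[1],v[0])).round(2)
w=lambda x,y,z:ray('top',240+(x+.5)/7-.5,175+(y+.5)/7-.5,z)
print('zero from posts',ang(w(51,133,.088)-w(333,222,.088))-90, (w(51,133,.088)+w(333,222,.088))/2)
for n in('top','scene'):
    im=np.mean([get_image(n)['pixels'].astype(float) for _ in range(4)],0)
    # polar resample on dial plane z=.061
    for ctr in([.5528,.0320],[.5537,.0323]):
        for z in (.058,.062):
            th=np.radians(np.arange(-60,20,.5))
            def samp(r):
                p=np.c_[ctr[0]+r*np.cos(th),ctr[1]+r*np.sin(th),0*th+z];uv=proj(n,p).astype(np.float32)
                return cv2.remap(im.astype(np.float32),uv[:,:1],uv[:,1:],1)[:,0]
            def cen(wt): wt=np.clip(wt-.4*wt.max(),0,None);return (np.degrees(th)*wt).sum()/wt.sum()
            dk=sum(samp(r).max()-samp(r).sum(1)/3 for r in np.arange(.016,.031,.001))
            rd=sum(np.clip(samp(r)[:,0]-samp(r)[:,1],0,None) for r in np.arange(.036,.054,.001))
            print(n,ctr,z,'pointer',round(cen(dk),2),'zero',round(cen(rd),2))
```

```text
zero from posts -18.42 [0.55296152 0.03194434 0.088     ]
top [0.5528, 0.032] 0.058 pointer -20.49 zero -18.01
top [0.5528, 0.032] 0.062 pointer -21.11 zero -18.26
top [0.5537, 0.0323] 0.058 pointer -22.08 zero -18.71
top [0.5537, 0.0323] 0.062 pointer -22.7 zero -18.97
scene [0.5528, 0.032] 0.058 pointer -18.89 zero -15.57
scene [0.5528, 0.032] 0.062 pointer -21.95 zero -17.62
scene [0.5537, 0.0323] 0.058 pointer -20.47 zero -16.21
scene [0.5537, 0.0323] 0.062 pointer -23.41 zero -18.2
```

The zero is about 3° short of the pointer, inside tolerance but worth trimming. I regrip the post and turn 3° more.

Request:
{"api": "apply_moves", "payload": {
  "xyz": [
    [0.17,-0.096,0],
    [0.17,-0.096,0],
    [0.17,-0.096,0],
    [0.005,-0.002,0],
    [0,0,0.15],
    [0,0,0.15],
    [0,0,0.05],
    [0,0,0]
  ],
  "rot": [
    [0,0,0],
    [0,0,0],
    [0,0,0],
    [0,0,0],
    [0,0,0],
    [0,0,0],
    [0,0,0],
    [0,0,0]
  ],
  "hand": [0,0,0,0,0,0,0,0]
}}

```text
clock: 16.27
position: [0.5353, -0.0163, 0.0728]
ee_rot: [-0.0, 0.905, 0.426, -0.001]
contact_force: [0.1, -0.4, 0.6]
width: 0.0425
gripper_force: 0.0
```

Request:
{"api": "apply_moves", "payload": {
  "xyz": [
    [0,0,0],
    [0,0,0],
    [0,0,0],
    [0,0,0]
  ],
  "rot": [
    [0,0,0],
    [0,0,0],
    [0,0,0],
    [0,0,0]
  ],
  "hand": [-1,-1,-1,-1]
}}

```text
clock: 16.77
position: [0.537, -0.0165, 0.0749]
ee_rot: [0.001, 0.905, 0.426, 0.001]
contact_force: [-0.5, -0.9, 6.5]
width: 0.0116
gripper_force: 24.7
```

Run:
```python
from h import *
circ();go([.535,-.018,.073],50)
```

```text
r 0.051 phi -108.06
t 16.775 pos [ 0.537  -0.0165  0.0749] yawx 50.48 F [-0.5 -0.9  6.5] w 0.0116
tool shift share [-0.0082 -0.0019  0.0062] z rot share 0.008
```

Request:
{"api": "apply_moves", "payload": {
  "xyz": [
    [-0.002,-0.0055,0],
    [-0.002,-0.0055,0],
    [0,0,0],
    [0,0,0]
  ],
  "rot": [
    [0,0,0.025],
    [0,0,0.025],
    [0,0,0],
    [0,0,0]
  ],
  "hand": [-1,-1,-1,-1]
}}

```text
clock: 17.27
position: [0.5345, -0.0156, 0.0749]
ee_rot: [0.002, 0.915, 0.403, 0.002]
contact_force: [1.9, -1.5, 6.3]
width: 0.0118
gripper_force: 24.7
```

Run:
```python
from h import *
circ();go([.535,-.018,.073],50)
```

```text
r 0.0509 phi -111.01
t 17.275 pos [ 0.5345 -0.0156  0.0749] yawx 47.47 F [ 1.9 -1.5  6.3] w 0.0118
tool shift share [-0.005   0.0066  0.0064] z rot share -0.0421
```

Turned exactly 2.95°. I release, retreat and check.

Request:
{"api": "apply_moves", "payload": {
  "xyz": [
    [0,0,0],
    [0,0,0],
    [0,0,0],
    [0,0,-0.1],
    [0,0,-0.2],
    [-0.16,0.09,-0.05],
    [-0.17,0.095,0],
    [-0.17,0.095,0]
  ],
  "rot": [
    [0,0,0],
    [0,0,0],
    [0,0,0],
    [0,0,0],
    [0,0,0],
    [0,0,0],
    [0,0,0],
    [0,0,0]
  ],
  "hand": [0,0,0,0,0,0,0,0]
}}

```text
clock: 18.27
position: [0.4923, -0.1833, 0.1785]
ee_rot: [0.0, 0.915, 0.403, 0.0]
contact_force: [-0.1, 0.3, 0.8]
width: 0.0426
gripper_force: 0.0
```

Run:
```python
from h import *
from rig import get_image
import cv2
for n in('top','scene'):
    im=np.mean([get_image(n)['pixels'].astype(float) for _ in range(4)],0)
    if n=='top': A=im
    else: B=im
    ctr=[.5528,.0320]
    for z in (.058,.062):
            th=np.radians(np.arange(-60,20,.5))
            def samp(r):
                p=np.c_[ctr[0]+r*np.cos(th),ctr[1]+r*np.sin(th),0*th+z];uv=proj(n,p).astype(np.float32)
                return cv2.remap(im.astype(np.float32),uv[:,:1],uv[:,1:],1)[:,0]
            def cen(wt): wt=np.clip(wt-.4*wt.max(),0,None);return (np.degrees(th)*wt).sum()/wt.sum()
            dk=sum(samp(r).max()-samp(r).sum(1)/3 for r in np.arange(.016,.031,.001))
            rd=sum(np.clip(samp(r)[:,0]-samp(r)[:,1],0,None) for r in np.arange(.036,.054,.001))
            print(n,ctr,z,'pointer',round(cen(dk),2),'zero',round(cen(rd),2))
a=A[172:240,240:320,::-1];b=B[200:290,210:335,::-1]
cv2.imwrite('pics/fin.png',np.hstack([cv2.resize(a,(424,360),interpolation=2),cv2.resize(b,(375,360),interpolation=2)]))
```

```text
top [0.5528, 0.032] 0.058 pointer -20.49 zero -21.57
top [0.5528, 0.032] 0.062 pointer -21.12 zero -21.83
scene [0.5528, 0.032] 0.058 pointer -18.9 zero -19.16
scene [0.5528, 0.032] 0.062 pointer -21.93 zero -20.75[ WARN:0@12.834] global loadsave.cpp:1063 imwrite_ Unsupported depth image for selected encoder is fallbacked to CV_8U.
```

View pics/fin.png

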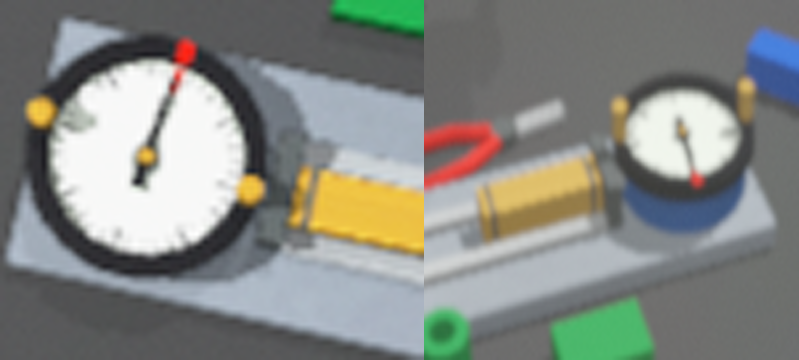

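The zero mark (fin.png (183,60)) is in line with the pointer, to about 1°. The bar is still home, as the pointer angle has not changed. I hand in.

```bash
python3 -c "
from rig import job;print(job.sign_off())"
```

```text
the job is handed in; nothing more can be done
None
```

The job is handed in: the bar is fully home against the stop, and the red zero mark stands at the pointer's tip to within about 1° by my image measurement, where half a division is 4.5°.

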